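# Draw the spatula out of the hooded caddy

## Task

The cake spatula lies in the wooden caddy with both of its ends under the steel hoods, and it is longer than the opening between them. Take it by the handle, tilt it and draw it out through the opening one end first, without forcing it against the caddy and without disturbing the other things. Finish while still holding it in the gripper: with its middle over the middle of the caddy's opening and its length in line with the caddy, a hand's breadth clear above the hoods, level, right way up and still; do not put it down.

Things in the scene. Friction and masses are not known exactly. Their poses are not given: they have to be found in the camera images.
- caddy: Utensil caddy, fixed: dark wooden tray 427 mm long (own y axis, roughly along world y) by 142 mm wide (own x), origin at the centre of its underside, z up. Inside 415 by 130 mm, walls 6 mm, floor 6 mm thick. Two cross ribs on the floor, 12 mm wide, at y = -120 and +100 mm, tops at z = 16 mm, carry the spatula. Both ends are pockets under steel hoods.
- caddy_mouth (a point): Centre of the caddy's opening, at the height of the hood tops (z = 86 mm), above the caddy's origin. The opening is 225 mm long (caddy's y) between the two hood lips and open over the full width; below it, between the hoods, the long sides are rails only 11 mm high.
- caddy_pocket_blade (a point): Lower edge of the lip, mid-width, of the hood at the caddy's +y end, where the blade lies: at y = 112.5 mm, z = 81 mm in the caddy's frame. The pocket behind it is 95 mm deep to the end wall's inner face (y = 207.5 mm), 130 mm wide, from floor top z = 6 mm to roof underside z = 81 mm (roof 5 mm thick), closed at the sides, open only towards the middle.
- caddy_pocket_handle (a point): The same point of the like hood and pocket at the caddy's -y end, where the handle's end lies: lip at y = -112.5 mm, end wall at y = -207.5 mm.
- spatula_hold (a point): Grip place on the loose, rigid spatula: on the handle's axis, about the balance point. Spatula 300 mm long, about 80 g: round pale wooden handle 150 mm long, 19 mm thick; thin steel neck 60 mm; steel blade 90 x 65 x 3 mm. x axis points to the blade, z up when right way up (blade's underside 10 mm below the handle's axis). Handle's end is 100 mm away at -x, blade's end 200 mm at +x.
- spatula_mid (a point): Middle of the spatula's length, on the handle's axis where handle and neck meet: 50 mm from the grip place towards the blade, 150 mm from either end. Axes as for the grip place.
- spatula_tip (a point): Middle of the blade's free end, 200 mm from the grip place along the spatula. At the start the spatula lies on the ribs, blade towards the caddy's +y end, within 3 degrees of the caddy's length and up to 25 mm off the middle lengthwise, 6 mm sideways.
- spatula_butt (a point): Centre of the handle's free end, 100 mm from the grip place along the spatula.
- sugar_jar_mid (a point): Bystander, loose: glass jar with grey lid, 59 mm wide, 95 mm high; this is its centre.
- cinnamon_jar_mid (a point): Bystander, loose: spice jar with red lid, 44 mm wide, 105 mm high; this is its centre.
- tamper_mid (a point): Bystander, loose: coffee tamper, steel foot and wooden handle, 58 mm wide, 83 mm high; this is its centre.
- espresso_cup_mid (a point): Bystander, loose: green-grey espresso cup with handle, 63 by 88 mm, 49 mm high; this is its centre, half-way up.

How it is judged:
By the outcome, as a careful person would: the job done as asked, in the order asked, and still so for the second after the job is handed in, while the arm keeps its last pose, push and grip.
It also fails if it takes over 35 s, if anything falls off the work surface, if the arm or the gripper's body presses on something with over 40 N, if the wrist force passes 120 N, or if a joint passes its speed limit or range.

## Robot

A 6-joint arm with a two-finger parallel gripper is mounted at the origin on a cart in front of the work surface, level with it; the furniture and walls round the work are solid. World frame = base frame: x ahead of the robot, y to its left, z up, the work surface at z = 0. Lengths are in mm, angles in rad, forces in N, time in s.
With the tool pointing down it reaches from about 300 to 775 mm from the base axis. Payload 14.6 kg.
Tool frame: the origin (TCP) lies midway between the tips of the shut fingers; the grasp point (between the pads) lies 19 mm behind it; x points along the fingers, y is the direction in which the jaws open and shut, and the axes are right-handed (so a half turn about x gives the same grasp; the last joint's range is limited). The gripper opens to 94 mm and grips with 3 to 60 N. Pads are 16 mm wide; open, the fingers measure 119 mm over their backs; the gripper's body (75 mm by 177 mm) begins 78 mm behind the grasp point.
Start: joints at [-0.067, 0.3, 1.521, -0, 1.321, -0.067], TCP at [549.99, -0.002, 205.446] pointing down, gripper open.
Joint ranges: [-3.03, 3.03], [-0.79, 2.21], [0.23, 2.52], [-1.04, 4.18], [0, 3.07], [-2.55, 2.55]. Speed limits (rad/s): [2.22, 2.22, 2.57, 3.14, 3.14, 3.14].

## Interface

Orientations are given as [roll, pitch, yaw] about the fixed x, y, z axes, in that order (R = Rz(yaw) Ry(pitch) Rx(roll)).
In Python, from cell import * gives the robot as it stands.
- The arm moves only by the tool servo_tool, never from a script. Its arguments are lists of equal length, an entry for each row: "dp": the shift along the world's x, y, z in mm, a list of three; "angular": the turn, a rotation vector about the world's x, y, z in degrees, a list of three; "jaw": the gripper's target within -1 to 1 (shut at 1, half-way at 0, fully open at -1). In form: {"dp": [[dx, dy, dz], ...], "angular": [[ax, ay, az], ...], "jaw": [jaw, ...]}. A call has 1 to 10 rows; each row shifts and turns the commanded pose from where the row before left it; what a row does not reach is not made up. A row lasts 1/8 s, in which the tool goes at most 62.5 mm and 10.7 degrees, less where a joint would pass 70% of its speed; a pose out of reach is approached as far as the arm can. A call is refused whole if a number of a shift passes 62.5 or a number of a turn 10.7, either way. A call with a gripper value outside its range is refused whole. The fingers move at their own pace and stop on an object; "newtons" is the grip in N (left out, the last holds). Time passes only in rows, so rows that do not move let the fingers close. It gives the time, the measured TCP pose, the force and the opening at its end, in the units of the state.
- read_state(): the state, without advancing time (a new reading comes with each control period).
- camera(name): name is "side" or "top" or "wrist"; returns a dict with "frame" (420x560x3 uint8, red, green, blue), "K" (3x3 intrinsics, pixels), "extrinsics" (4x4, takes a point from camera to world coordinates); the wrist camera has in their place "T_tool_cam" (4x4, takes a point from camera to tool coordinates, whose origin is the TCP and whose axes are the tool frame's). Camera axes: x right, y up, looking along -z (the intrinsics and any distortion apply to the point x, -y, -z); pixel columns grow to the right and rows downward; lengths in mm; the calibration is good to about 2 mm. The wrist camera is an equidistant fisheye: a pixel r from the principal point sees the ray r / f radians off the axis. A picture is of the moment at which its call begins: read the wrist's pose just before it. There is no depth.
- sign_off(): hands the job in, once; it reports no verdict.
The state is a dict: "clock": time; "joints": joint angles; "qd": joint speeds; "effort": joint torques, N m; "eef_pos": TCP position; "eef_rot": TCP orientation; "wrist_force": force on the tool from outside, world axes, zero at the start; "moment": the same for the moment, N m; "finger_gap": finger opening in mm.
Only numpy, scipy, OpenCV 4.12 (cv2) and the standard library are available. Lean on these libraries where they do the work, as an engineer would, in place of code of your own. Each camera call takes 0.05 s, during which the arm holds its last target. There are 200 camera calls.

## Working session

There is one attempt and no reset: what is moved stays moved. The work goes in short steps, Python scripts to look and compute and a tool call to move; the robot and the scene stay as the last step left them, time stands still between calls to the robot, and variables do not carry over. Pictures are saved under pics/ and viewed, about 8 in all and at most 12, crops included, and the job is handed in when it is done.

Besides the shell and the picture viewer there is one more tool, called after ">>>" by a JSON object that holds its "name" and its "arguments". servo_tool: Moves the arm, as the interface text tells. Its arguments: {"type":"object","properties":{"dp":{"type":"array"},"angular":{"type":"array"},"jaw":{"type":"array"},"newtons":{"type":"number"}},"required":["dp","angular","jaw"]}

```bash
mkdir -p pics; ls; python3 - <<'E'
from cell import *
import cv2,numpy as np
s=read_state();print(s)
for n in ("side","top"):
    c=camera(n);cv2.imwrite(f"pics/{n}0.png",c["frame"][:,:,::-1]);print(n,c["K"].tolist(),np.round(c["extrinsics"],4).tolist(),[k for k in c])
E
```

```text
pics
{'clock': 0.0, 'joints': array([-6.65921817e-02,  3.00469667e-01,  1.52160468e+00, -1.61415374e-06,
        1.32068237e+00, -6.65957806e-02]), 'qd': array([ 0.00096652, -0.00213342,  0.00069117, -0.00245148, -0.00145794,
       -0.00083091]), 'effort': array([-1.53750298e-03, -5.31805658e+01, -3.52735734e+01,  7.07558286e-02,
        2.43994006e-02, -4.79655944e-05]), 'eef_pos': array([5.49731656e+02, 1.88385011e-02, 2.04877129e+02]), 'eef_rot': array([-1.63604901,  1.56963226,  3.07634397]), 'wrist_force': array([-0.30313897, -0.52696373, -0.66608876]), 'moment': array([ 0.03803801,  0.00297165, -0.04034497]), 'finger_gap': 93.87069707349376}
side [[507.37321076616496, 0.0, 281.2924695466631], [0.0, 507.37321076616496, 215.2630701005675], [0.0, 0.0, 1.0]] [[0.973, 0.1244, -0.1943, 317.9715], [-0.2307, 0.5166, -0.8245, -1158.2232], [-0.0022, 0.8471, 0.5314, 765.8289], [0.0, 0.0, 0.0, 1.0]] ['frame', 'K', 'extrinsics']
top [[494.37895971569077, 0.0, 279.57287428366675], [0.0, 494.37895971569077, 209.82837325071384], [0.0, 0.0, 1.0]] [[-0.3905, 0.8681, -0.3065, 136.666], [-0.9206, -0.3667, 0.1343, 72.4601], [0.0042, 0.3346, 0.9423, 1416.2532], [0.0, 0.0, 0.0, 1.0]] ['frame', 'K', 'extrinsics']
```

View pics/side0.png

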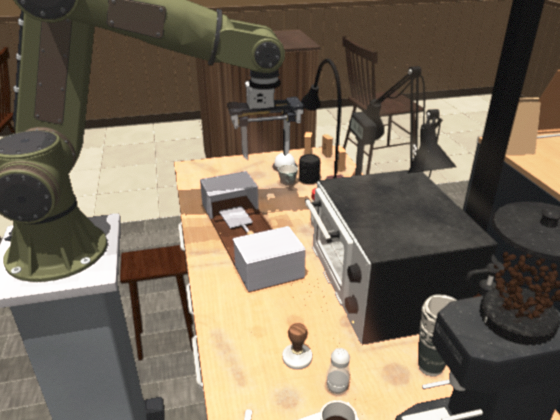

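View pics/top0.png

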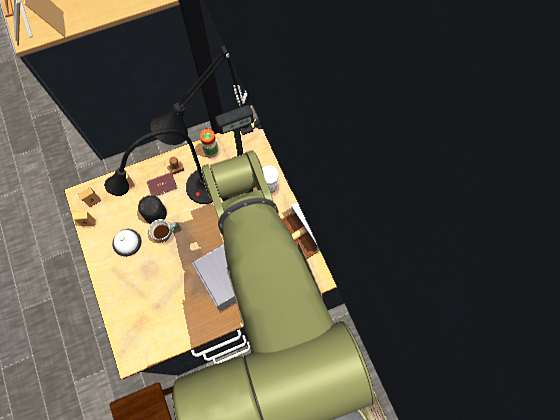

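```bash
cat > h.py <<'E'
from cell import *
import cv2,numpy as np
from scipy.spatial.transform import Rotation as R
def proj(c,P):
    E=np.array(c["extrinsics"]);p=(np.atleast_2d(P)-E[:3,3])@E[:3,:3]
    q=(p*[1,-1,-1])@np.array(c["K"]).T
    return q[:,:2]/q[:,2:]
def ray(c,uv):
    E=np.array(c["extrinsics"]);d=np.linalg.inv(c["K"])@[uv[0],uv[1],1]
    return E[:3,3],E[:3,:3]@(d*[1,-1,-1])
def onz(c,uv,z):
    o,d=ray(c,uv);return o+d*(z-o[2])/d[2]
E
python3 - <<'E'
from h import *
s=camera("side");t=camera("top")
for n,c,l in(("s",s,[(297,358),(258,105),(240,208),(270,262),(285,165)]),("t",t,[(215,275),(300,235),(160,230),(127,240),(175,163),(207,140),(244,180),(270,180)])):
    for uv in l: print(n,uv,np.round(onz(c,uv,50)))
print(proj(s,[550,0,205]),proj(t,[550,0,205]),proj(s,[0,0,0]),proj(t,[0,0,0]))
for n,c in(("side",s),("top",t)):
    f=c["frame"]; r=f[165:295,170:330] if n=="side" else f[140:340,170:340]
    cv2.imwrite(f"pics/{n}c.png",cv2.resize(r,None,fx=4 if n=="side" else 3,fy=4 if n=="side" else 3,interpolation=cv2.INTER_CUBIC)[:,:,::-1])
E
```

```text
s (297, 358) [ 494. -533.   50.]
s (258, 105) [682. 795.  50.]
s (240, 208) [479.  15.  50.]
s (270, 262) [ 507. -240.   50.]
s (285, 165) [660. 240.  50.]
t (215, 275) [473. 120.  50.]
t (300, 235) [ 487. -146.   50.]
t (160, 230) [659. 220.  50.]
t (127, 240) [667. 316.  50.]
t (175, 163) [843. 111.  50.]
t (207, 140) [879.  -5.  50.]
t (244, 180) [710. -61.  50.]
t (270, 180) [ 680. -133.   50.]
[[265.5964171  155.78340813]] [[240.95899068 217.54027911]] [[ 56.96389275 250.34831933]] [[322.89319513 424.65666865]]
```

View pics/sidec.png

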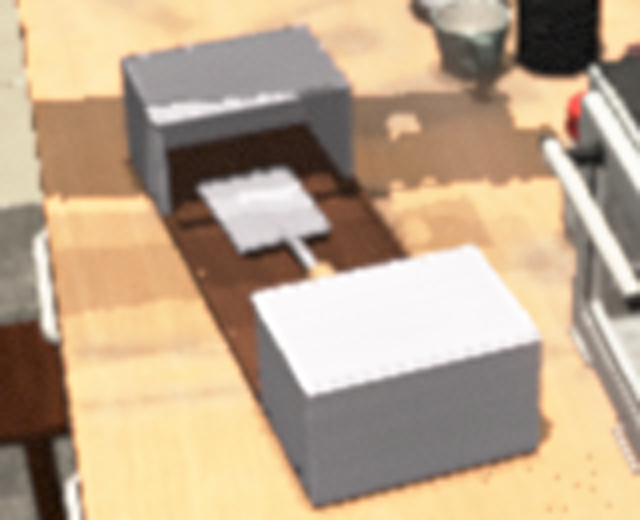

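```bash
cat >> h.py <<'E'
def tool():
    s=read_state();T=np.eye(4);T[:3,:3]=R.from_euler("xyz",s["eef_rot"]).as_matrix();T[:3,3]=s["eef_pos"];return T
def wray(K,T,uv):
    x=(uv[0]-K[0,2])/K[0,0];y=(uv[1]-K[1,2])/K[1,1];r=np.hypot(x,y)
    d=np.array([x*np.sin(r)/r,-y*np.sin(r)/r,-np.cos(r)]);return T[:3,3],T[:3,:3]@d
def wproj(K,T,P):
    p=(np.atleast_2d(P)-T[:3,3])@T[:3,:3]*[1,-1,-1];h=np.hypot(p[:,0],p[:,1]);r=np.arctan2(h,p[:,2])
    return np.c_[K[0,0]*r*p[:,0]/h+K[0,2],K[1,1]*r*p[:,1]/h+K[1,2]]
E
python3 - <<'E'
from h import *
from scipy.optimize import least_squares
T=tool();w=camera("wrist");s=camera("side")
np.savez("w0.npz",K=w["K"],T=T@w["T_tool_cam"],Tc=w["T_tool_cam"])
cv2.imwrite("pics/w0.png",w["frame"][:,:,::-1]);print(w["K"],np.round(w["T_tool_cam"],3))
C=np.array([[252,297],[473,247],[540,342],[313,394],[122,58],[304,27],[350,90]])/4+[170,165]
M=np.array([[-71,-112.5,86],[71,-112.5,86],[71,-213.5,86],[-71,-213.5,86],[-71,213.5,86],[71,213.5,86],[71,112.5,86]])
def W(p,M): return M@R.from_euler("z",p[2]).as_matrix().T+[p[0],p[1],0]
f=lambda p:(proj(s,W(p,M))-C).ravel()
r=least_squares(f,[490,-60,0]);print(r.x,np.degrees(r.x[2]),np.round(r.fun,1))
for n,uv in dict(tl=(198,186),tr=(290,168),rl=(243,252),rr=(330,233)).items(): print(n,np.round(onz(s,np.array(uv)/4+[170,165],19)))
print(np.round(onz(s,np.array((320,268))/4+[170,165],30)))
E
```

```text
[[325.1922621    0.         273.77922492]
 [  0.         325.1922621  209.09553955]
 [  0.           0.           1.        ]] [[ 0.00000e+00  2.61000e-01 -9.65000e-01 -1.79793e+02]
 [ 1.00000e+00 -1.00000e-03 -0.00000e+00 -3.83000e-01]
 [-1.00000e-03 -9.65000e-01 -2.61000e-01 -7.38650e+01]
 [ 0.00000e+00  0.00000e+00  0.00000e+00  1.00000e+00]]
[ 4.85300179e+02 -6.06886550e+01  1.48179898e-01] 8.490082788197487 [ 0.1  0.6  0.8  0.6  1.1 -0.5 -1.5  0.9 -1.5 -0.4  0.4 -1.2  0.5 -1.6]
tl [427.  60.  19.]
tr [494.  69.  19.]
rl [445. -30.  19.]
rr [506. -21.  19.]
[489. -77.  30.]
```

View pics/w0.png

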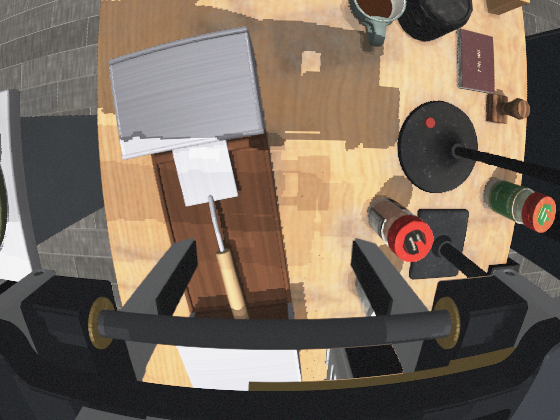

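```bash
python3 - <<'E'
from h import *
from scipy.optimize import least_squares
d=np.load("w0.npz");K,Tw=d["K"],d["T"];s=camera("side")
def W(p,M): return M@R.from_euler("z",p[3]).as_matrix().T+p[:3]
C=np.array([[252,297],[473,247],[540,342],[313,394],[122,58],[304,27],[350,90]])/4+[170,165]
M=np.array([[-71,-112.5,86],[71,-112.5,86],[71,-213.5,86],[-71,-213.5,86],[-71,213.5,86],[71,213.5,86],[71,112.5,86]])
Cw=np.array([[119,138],[263,132],[248,29],[109,63]]);Mw=np.array([[-71,112.5,86],[71,112.5,86],[71,213.5,86],[-71,213.5,86]])
f=lambda p:np.r_[(proj(s,W(p,M))-C).ravel(),(wproj(K,Tw,W(p,Mw))-Cw).ravel()]
r=least_squares(f,[490,-60,0,.15],loss="soft_l1");c=r.x;print("caddy",c,np.degrees(c[3]),np.round(f(c),1))
Cs=np.array([[198,186],[290,168],[243,252],[330,233]])/4+[170,165];Ms=np.array([[200,32.5,-7],[200,-32.5,-7],[110,32.5,-7],[110,-32.5,-7]])
Cv=np.array([[184,205],[238,196],[221,252]]);Mv=np.array([[110,32.5,-7],[110,-32.5,-7],[50,0,7]])
g=lambda p:np.r_[(proj(s,W(p,Ms))-Cs).ravel(),(wproj(K,Tw,W(p,Mv))-Cv).ravel()]
r=least_squares(g,[490,-120,26,1.7]);p=r.x;print("spat",p,np.degrees(p[3]),np.round(r.fun,1))
L=np.array([[0,0,0],[200,0,0],[-100,0,0]]);w=W(p,L);q=(w-[c[0],c[1],c[2]])@R.from_euler("z",c[3]).as_matrix();print(np.round(w,1),np.round(q,1))
E
```

```text
caddy [ 4.85485283e+02 -5.61496113e+01 -3.65599838e+00  1.45290753e-01] 8.324546946162496 [-0.2  0.8  0.3  0.9  0.4 -0.2 -2.   1.  -1.2 -0.1  0.5 -0.8  0.4 -1.2
  4.7 20.   0.   0.2 -0.7 -1.  -0.1 -1.5]
spat [ 493.65850014 -124.7297867    21.49413416    1.73851073] 99.60932732418733 [ 0.2  0.1 -1.  -0.1 -1.1 -0.2 -0.1 -0.6  1.8  0.3 -0.   0.3 -0.8 -0.3]
[[ 493.7 -124.7   21.5]
 [ 460.3   72.5   21.5]
 [ 510.4 -223.3   21.5]] [[  -1.8  -69.    25.2]
 [  -6.3  130.9   25.2]
 [   0.4 -169.    25.2]]
```

```bash
python3 - <<'E'
from h import *
from scipy.optimize import least_squares
d=np.load("w0.npz");K,Tw=d["K"],d["T"];s=camera("side")
def W(p,M): return M@R.from_euler("z",p[2]).as_matrix().T+[p[0],p[1],p[3] if len(p)>3 else 0]
C=np.array([[252,297],[473,247],[540,342],[313,394],[122,58],[304,27],[350,90]])/4+[170,165]
M=np.array([[-71,-112.5,86],[71,-112.5,86],[71,-213.5,86],[-71,-213.5,86],[-71,213.5,86],[71,213.5,86],[71,112.5,86]])
Cw=np.array([[124,158],[263,132],[248,29],[109,63]]);Mw=np.array([[-71,112.5,86],[71,112.5,86],[71,213.5,86],[-71,213.5,86]])
for use in(1,2,3):
  f=lambda p:np.r_[(proj(s,W(p,M))-C).ravel()*(use&1),(wproj(K,Tw,W(p,Mw))-Cw).ravel()*((use&2)>0)]
  r=least_squares(f,[490,-60,.15],loss="soft_l1");c=r.x;print("caddy",c,np.degrees(c[2]),np.round(f(c),1))
Cs=np.array([[198,186],[290,168],[243,252],[330,233]])/4+[170,165];Ms=np.array([[200,32.5,-7],[200,-32.5,-7],[110,32.5,-7],[110,-32.5,-7]])+[0,0,25.5]
Cv=np.array([[184,205],[238,196],[221,252]]);Mv=np.array([[110,32.5,-7],[110,-32.5,-7],[50,0,7]])+[0,0,25.5]
for use in(1,2,3):
  g=lambda p:np.r_[(proj(s,W(p,Ms))-Cs).ravel()*(use&1),(wproj(K,Tw,W(p,Mv))-Cv).ravel()*((use&2)>0)]
  p=least_squares(g,[490,-120,1.7]).x;print("spat",p,np.degrees(p[2]),np.round(g(p),1))
  w=W(p,np.array([[0,0,0],[200,0,0],[-100,0,0]]));q=(w-[c[0],c[1],0])@R.from_euler("z",c[2]).as_matrix();print(np.round(w,1).tolist(),np.round(q,1).tolist())
o,dd=wray(K,Tw,(411,242));print("cinn",o+dd*(105-o[2])/dd[2])
o,dd=wray(K,Tw,(378,357));print("oven?",[np.round(o+dd*(z-o[2])/dd[2]) for z in(0,50,100)])
for uv in((349,320),(310,240)):print(np.round(onz(s,uv,0)),np.round(onz(s,uv,30)))
T=tool();print(np.round(T,3))
E
```

```text
caddy [ 4.84963157e+02 -6.02681870e+01  1.48645125e-01] 8.516738296873664 [-0.1  0.5  0.7  0.5  1.  -0.6 -1.6  0.8 -1.6 -0.5  0.3 -1.3  0.3 -1.6
 -0.   0.  -0.   0.  -0.   0.  -0.   0. ]
caddy [ 4.87066249e+02 -5.69181055e+01  1.47816368e-01] 8.46925400456349 [ 0.  -0.   0.  -0.   0.  -0.  -0.  -0.  -0.  -0.   0.  -0.   0.  -0.
 -0.7  1.4  1.3  1.   0.1 -1.5 -0.9 -1.2]
caddy [ 4.86143440e+02 -5.75204690e+01  1.43773717e-01] 8.237627200768927 [-0.  -0.2  0.7 -0.1  0.8 -1.1 -1.8  0.  -1.  -1.1  0.9 -1.7  0.8 -2.1
 -1.1  1.7  0.8  1.9  0.  -0.7 -1.  -1. ]
spat [ 494.06429396 -132.3261861     1.73851444] 99.60954026144509 [ 0.6  0.3 -0.5  0.  -0.7  0.1  0.5 -0.4  0.   0.   0.   0.  -0.   0. ]
[[494.1, -132.3, 0.0], [460.7, 64.9, 0.0], [510.8, -230.9, 0.0]] [[-2.9, -75.2, 0.0], [-7.7, 124.8, 0.0], [-0.5, -175.1, 0.0]]
spat [ 495.24802149 -123.22474843    1.75171429] 100.36583567373044 [-0.  -0.  -0.  -0.  -0.  -0.  -0.  -0.   1.1  0.4 -0.4 -0.4 -0.6 -0.1]
[[495.2, -123.2, 0.0], [459.3, 73.5, 0.0], [513.2, -221.6, 0.0]] [[-0.4, -66.3, 0.0], [-7.8, 133.5, 0.0], [3.3, -166.3, 0.0]]
spat [ 494.80744229 -123.97302074    1.74450396] 99.95271423817472 [ 0.1 -1.2 -1.1 -1.4 -1.  -1.5 -0.  -2.   1.3  0.7 -0.   0.3 -0.7  0.5]
[[494.8, -124.0, 0.0], [460.2, 73.0, 0.0], [512.1, -222.5, 0.0]] [[-0.9, -67.0, 0.0], [-6.9, 132.9, 0.0], [2.0, -167.0, 0.0]]
cinn [684.00165267 -35.22663475 105.        ]
oven? [array([ 715., -274.,    0.]), array([ 694., -229.,   50.]), array([ 672., -183.,  100.])]
[ 641. -414.    0.] [ 629. -443.   30.]
[ 643. -107.    0.] [ 630. -148.   30.]
[[-0.00000e+00  1.00000e+00  0.00000e+00  5.49952e+02]
 [-0.00000e+00  0.00000e+00 -1.00000e+00 -9.00000e-03]
 [-1.00000e+00 -0.00000e+00  0.00000e+00  2.05357e+02]
 [ 0.00000e+00  0.00000e+00  0.00000e+00  1.00000e+00]]
```

>>> {"name": "servo_tool", "arguments": {"dp": [[-7,-15.5,-10],[-7,-15.5,-10],[-7,-15.5,-10],[-7,-15.5,-10],[-7,-15.5,-10],[-7,-15.5,-10],[-7,-15.5,-10],[-6,-15.5,-10],[0,0,0],[0,0,0]], "angular": [[0,0,1.25],[0,0,1.25],[0,0,1.25],[0,0,1.25],[0,0,1.25],[0,0,1.25],[0,0,1.25],[0,0,1.25],[0,0,0],[0,0,0]], "jaw": [0,0,0,0,0,0,0,0,0,0]}}

```text
clock: 1.65
eef_pos: [495.3, -123.7, 125.9]
eef_rot: [1.274, 1.57, -0.123]
wrist_force: [-0.1, 0.1, 0.2]
finger_gap: 47.2
```

```bash
python3 - <<'E'
from h import *
T=tool();w=camera("wrist");np.savez("w1.npz",K=w["K"],T=T@w["T_tool_cam"])
print(np.round(T,3),read_state()["joints"])
cv2.imwrite("pics/w1.png",w["frame"][:,:,::-1])
E
```

```text
[[ 1.00000e-03  9.85000e-01  1.73000e-01  4.95338e+02]
 [-0.00000e+00  1.73000e-01 -9.85000e-01 -1.23671e+02]
 [-1.00000e+00  1.00000e-03  0.00000e+00  1.25887e+02]
 [ 0.00000e+00  0.00000e+00  0.00000e+00  1.00000e+00]] [-3.16237282e-01  2.95005219e-01  1.72326995e+00  1.04640546e-04
  1.12258058e+00 -4.90762660e-01]
```

View pics/w1.png

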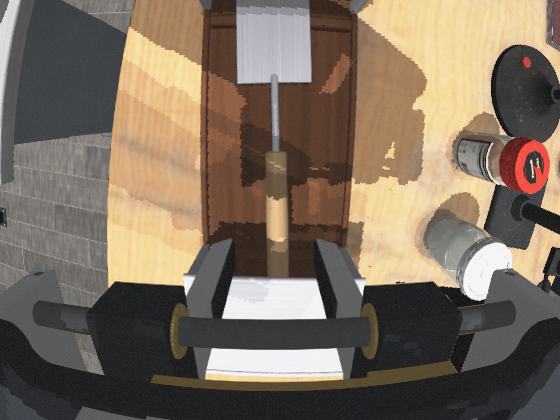

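```bash
python3 - <<'E'
from h import *
from scipy.optimize import least_squares
d=np.load("w1.npz");K,T=d["K"],d["T"]
d0=np.load("w0.npz");K0,T0=d0["K"],d0["T"]
def z(uv,h,K=K,T=T):
    o,dd=wray(K,T,uv);return np.round(o+dd*(h-o[2])/dd[2],1)
def tri(a,b):
    (o1,d1),(o2,d2)=wray(K,T,a),wray(K0,T0,b);A=np.c_[d1,-d2];s=np.linalg.lstsq(A,o2-o1,rcond=None)[0];p,q=o1+d1*s[0],o2+d2*s[1];return np.round((p+q)/2,1),round(float(np.linalg.norm(p-q)),1)
print("joint",tri((276,152),(221,252)),z((276,152),33))
print("blade rear",tri((237,83),(184,205)),tri((312,82),(238,196)),z((237,83),18.5),z((312,82),18.5))
print("lip",z((240,276),86),z((300,277),86))
c,y=np.array([486.5,-57.5]),np.radians(8.4)
for n,l in dict(lip=(0,-112.5,86),liplo=(0,-112.5,81)).items(): 
    P=R.from_euler("z",y).apply(l)+[*c,0];print(n,np.round(P,1),wproj(K,T,P))
for x in(-65,65): P=R.from_euler("z",y).apply([x,0,11])+[*c,0];print(wproj(K,T,P))
E
```

```text
joint (array([487.5, -74.3,  32.7]), 1.0) [487.9 -74.6  33. ]
blade rear (array([443.2, -20.6,  18.7]), 1.9) (array([508.1,  -9.1,  20.7]), 0.1) [444.  -21.   18.5] [508.2  -8.7  18.5]
lip [ 476.1 -165.5   86. ] [ 520.9 -158.4   86. ]
lip [ 502.9 -168.8   86. ] [[274.19203734 285.363077  ]]
liplo [ 502.9 -168.8   81. ] [[274.18232393 282.30622672]]
[[206.16823021 130.23925334]]
[[348.59711149 134.44545521]]
```

>>> {"name": "servo_tool", "arguments": {"dp": [[0.5,0,-18],[0,0,-18],[0,0,-18],[0,0,-18],[0,0,-18],[0,0,-14],[0,0,-10],[0,0,0],[0,0,0],[0,0,0]], "angular": [[0,0,0],[0,0,0],[0,0,0],[0,0,0],[0,0,0],[0,0,0],[0,0,0],[0,0,0],[0,0,0],[0,0,0]], "jaw": [0,0,0,0,0,0,0,0,0.3,0.6], "newtons": 30}}

```text
clock: 2.95
eef_pos: [495.8, -124.1, 12.0]
eef_rot: [1.094, 1.57, -0.303]
wrist_force: [0.6, 0.4, 0.3]
finger_gap: 30.5
```

>>> {"name": "servo_tool", "arguments": {"dp": [[0,0,0],[0,0,0],[0,0,0],[0,0,0]], "angular": [[0,0,0],[0,0,0],[0,0,0],[0,0,0]], "jaw": [1,1,1,1]}}

```text
clock: 3.45
eef_pos: [495.7, -124.1, 11.8]
eef_rot: [1.029, 1.57, -0.367]
wrist_force: [-0.8, -0.3, 4.9]
finger_gap: 18.5
```

```bash
python3 - <<'E'
from h import *
T=tool();w=camera("wrist");np.savez("w2.npz",K=w["K"],T=T@w["T_tool_cam"])
print(np.round(T,3),read_state()["joints"],read_state()["wrist_force"])
cv2.imwrite("pics/w2.png",w["frame"][:,:,::-1])
E
```

```text
[[ 1.00000e-03  9.85000e-01  1.74000e-01  4.95747e+02]
 [-0.00000e+00  1.74000e-01 -9.85000e-01 -1.24102e+02]
 [-1.00000e+00  1.00000e-03  0.00000e+00  1.17640e+01]
 [ 0.00000e+00  0.00000e+00  0.00000e+00  1.00000e+00]] [-3.16917880e-01  4.68138642e-01  1.79568067e+00  1.06243456e-05
  8.77091484e-01 -4.91471734e-01] [-0.74087961  0.61460853  4.48425548]
```

View pics/w2.png

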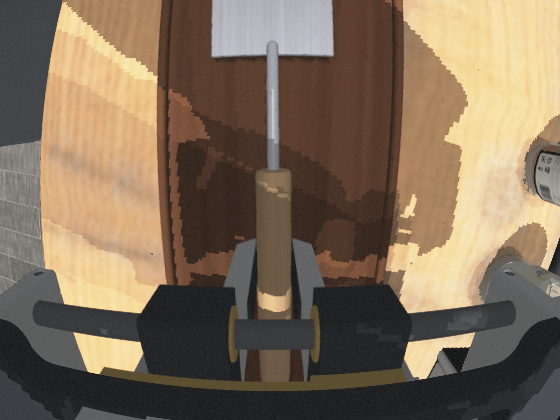

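>>> {"name": "servo_tool", "arguments": {"dp": [[0,0,5],[0,0,5],[0,0,5],[-1.5,9.9,0],[-1.5,9.9,0],[-1.5,9.9,0],[-1.5,9.9,0],[0,0,0]], "angular": [[0,0,0],[0,0,0],[0,0,0],[0,0,-0.4],[0,0,-0.4],[0,0,-0.4],[0,0,-0.4],[0,0,0]], "jaw": [1,1,1,1,1,1,1,1]}}

```text
clock: 4.5
eef_pos: [489.4, -83.6, 26.4]
eef_rot: [-2.141, 1.571, 2.719]
wrist_force: [0.3, -0.4, -1.2]
finger_gap: 18.3
```

```bash
python3 - <<'E'
from h import *
T=tool();w=camera("wrist");np.savez("w3.npz",K=w["K"],T=T@w["T_tool_cam"])
print(np.round(T,3),read_state()["wrist_force"],read_state()["moment"])
a=cv2.imread("pics/w1.png");g=cv2.cvtColor(a,6)
for u in(245,255,265,295,305): print(u,g[266:290,u])
b=w["frame"][:200,100:460,::-1];cv2.imwrite("pics/w3.png",np.vstack([cv2.resize(b,None,fx=1.5,fy=1.5),cv2.resize(a[250:300,150:400],(540,200)) ]))
E
```

```text
[[-0.00000e+00  9.89000e-01  1.47000e-01  4.89385e+02]
 [ 0.00000e+00  1.47000e-01 -9.89000e-01 -8.36410e+01]
 [-1.00000e+00 -0.00000e+00 -0.00000e+00  2.64210e+01]
 [ 0.00000e+00  0.00000e+00  0.00000e+00  1.00000e+00]] [-0.24598447 -0.27375555  0.16785698] [0.01866778 0.00914655 0.06537632]
245 [ 44  40  39  43  38  45  39  37  39  51  73 115 148 181 218 229 217 216
 222 223 225 226 227 229]
255 [ 44  41  40  44  43  44  41  39  44  42  67 102 148 176 208 228 222 214
 220 222 225 226 225 227]
265 [ 41  45  45  43  42  40  39  45  43  40  58  91 125 161 192 222 223 217
 221 238 240 235 223 225]
295 [ 46  45  42  43  41  46  42  44  41  45  44  70 116 162 205 234 243 239
 234 239 239 240 240 240]
305 [ 39  46  42  42  46  44  40  49  40  47  43  68 110 158 200 232 243 238
 238 239 238 239 239 239]
```

View pics/w3.png

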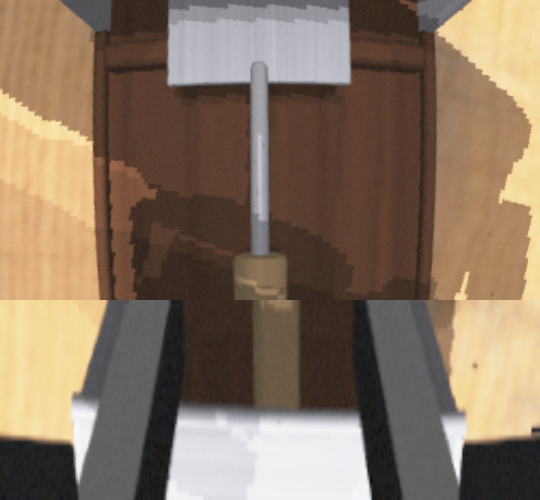

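```bash
python3 - <<'E'
from h import *
d=np.load("w3.npz");K,T=d["K"],d["T"]
d1=np.load("w1.npz")
def z(uv,h,K=K,T=T):
    o,dd=wray(K,T,uv);P=o+dd*(h-o[2])/dd[2];return np.round(R.from_euler("z",-np.radians(8.4)).apply(P-[486.5,-57.5,0]),1)
for n,u,h in(("hoodL",(172,22),11),("hoodR",(390,22),11),("ribfrontL",(173,46),16),("ribfrontR",(380,46),16),("ribfront z6",(173,46),6),("ribback",(175,25),16),("bladeL",(212,56),32),("bladeR",(334,55),32)): print(n,z(u,h))
print("liplo",z((255,276.7),81,d1["K"],d1["T"]),z((300,277),81,d1["K"],d1["T"]),"top",z((255,281),86,d1["K"],d1["T"]))
print("tcp",R.from_euler("z",-np.radians(8.4)).apply(tool()[:3,3]-[486.5,-57.5,0]))
E
```

```text
hoodL [-64.6 114.3  11. ]
hoodR [ 70.6 115.7  11. ]
ribfrontL [-61.8  96.7  16. ]
ribfrontR [61.7 97.3 16. ]
ribfront z6 [-65.   99.3   6. ]
ribback [-61.  110.3  16. ]
bladeL [-34.7  85.1  32. ]
bladeR [30.4 85.7 32. ]
liplo [ -14.9 -108.1   81. ] [  19.8 -107.4   81. ] top [ -14.7 -109.2   86. ]
tcp [ -0.90021323 -26.73472506  26.46499314]
```

>>> {"name": "servo_tool", "arguments": {"dp": [[-1.2,8.2,0],[-1.2,8.2,0],[-1.2,8.3,0],[0,0,0],[0,-0.3,3.9],[0,-0.3,3.9],[0,-0.3,3.9],[0.1,-0.3,3.9],[0.1,-0.3,3.9],[0,0,0]], "angular": [[0,0,0],[0,0,0],[0,0,0],[0,0,0],[-1.98,-0.29,0],[-1.98,-0.29,0],[-1.98,-0.29,0],[-1.98,-0.29,0],[-1.98,-0.29,0],[0,0,0]], "jaw": [1,1,1,1,1,1,1,1,1,1]}}

```text
clock: 5.8
eef_pos: [486.2, -61.0, 46.1]
eef_rot: [0.001, 1.396, -1.423]
wrist_force: [-0.2, 0.4, -1.2]
finger_gap: 18.3
```

```bash
python3 - <<'E'
from h import *
T=tool();s=read_state();c=camera("side");w=camera("wrist");np.savez("w4.npz",K=w["K"],T=T@w["T_tool_cam"])
print(np.round(T,3),s["joints"],s["wrist_force"],s["moment"])
a=cv2.resize(c["frame"][130:295,170:330],None,fx=3,fy=3)[:, :,::-1];b=w["frame"][:,100:460,::-1]
h=max(len(a),len(b));p=lambda i:cv2.copyMakeBorder(i,0,h-len(i),0,0,0)
im=np.hstack([p(a),p(b)]);print(im.shape);cv2.imwrite("pics/v4.png",cv2.resize(im,None,fx=.94,fy=.94))
E
```

```text
[[ 2.60000e-02  9.89000e-01  1.44000e-01  4.86186e+02]
 [-1.72000e-01  1.47000e-01 -9.74000e-01 -6.09790e+01]
 [-9.85000e-01  0.00000e+00  1.74000e-01  4.60940e+01]
 [ 0.00000e+00  0.00000e+00  0.00000e+00  1.00000e+00]] [-0.10664099  0.35849361  1.86967045 -0.2196272   0.88104337 -0.11650603] [-0.24779842  0.44431468 -1.198375  ] [ 0.14346861  0.04781954 -0.06694836]
(495, 840, 3)
```

View pics/v4.png

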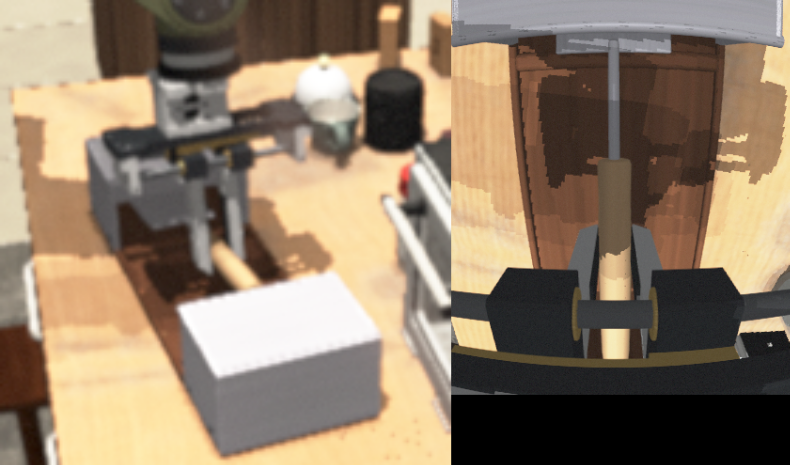

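>>> {"name": "servo_tool", "arguments": {"dp": [[0,0,7.2],[0,0,7.2],[0,0,7.2],[0,0,7.2],[0,0,7.2],[0,0,0]], "angular": [[-1.98,-0.29,0],[-1.98,-0.29,0],[-1.98,-0.29,0],[-1.98,-0.29,0],[-1.98,-0.29,0],[0,0,0]], "jaw": [1,1,1,1,1,1]}}

```text
clock: 6.65
eef_pos: [486.2, -61.0, 82.0]
eef_rot: [-0.001, 1.222, -1.425]
wrist_force: [0.0, 1.0, -0.9]
finger_gap: 18.5
```

```bash
python3 - <<'E'
from h import *
T=tool();s=read_state();c=camera("side");w=camera("wrist")
print(np.round(T,3),s["joints"],s["wrist_force"],s["moment"])
a=cv2.resize(c["frame"][130:295,170:330],None,fx=3,fy=3)[:, :,::-1];b=w["frame"][:,100:460,::-1]
h=max(len(a),len(b));p=lambda i:cv2.copyMakeBorder(i,0,h-len(i),0,0,0)
im=np.hstack([p(a),p(b)]);cv2.imwrite("pics/v5.png",cv2.resize(im,None,fx=.94,fy=.94))
E
```

```text
[[ 5.00000e-02  9.89000e-01  1.38000e-01  4.86165e+02]
 [-3.38000e-01  1.46000e-01 -9.30000e-01 -6.10490e+01]
 [-9.40000e-01 -0.00000e+00  3.42000e-01  8.19640e+01]
 [ 0.00000e+00  0.00000e+00  0.00000e+00  1.00000e+00]] [-0.01312166  0.30733555  1.87147305 -0.42733968  0.95042423  0.08875164] [ 0.01537055  1.00724878 -0.87496133] [0.20101758 0.06647272 0.02371268]
```

View pics/v5.png

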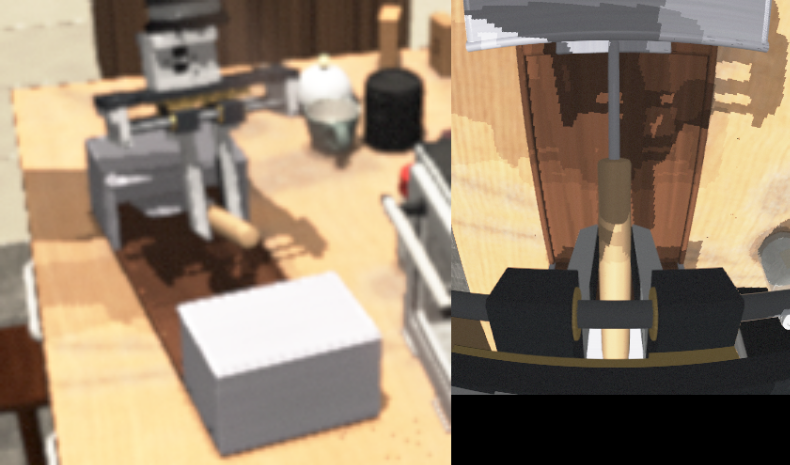

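>>> {"name": "servo_tool", "arguments": {"dp": [[1.6,-10.8,4],[1.6,-10.8,4],[1.6,-10.8,4],[1.6,-10.8,4],[1.6,-10.8,4],[1.6,-10.8,4],[1.6,-10.8,4],[1.6,-10.8,4],[1.6,-11,4],[0,0,0]], "angular": [[0,0,0],[0,0,0],[0,0,0],[0,0,0],[0,0,0],[0,0,0],[0,0,0],[0,0,0],[0,0,0],[0,0,0]], "jaw": [1,1,1,1,1,1,1,1,1,1]}}

```text
clock: 8.0
eef_pos: [500.6, -159.3, 118.2]
eef_rot: [0.0, 1.221, -1.425]
wrist_force: [0.2, -0.3, -0.3]
finger_gap: 18.3
```

```bash
python3 - <<'E'
from h import *
T=tool();s=read_state();c=camera("side");w=camera("wrist")
print(np.round(T,3),s["joints"],s["wrist_force"],s["moment"])
a=cv2.resize(c["frame"][130:295,170:330],None,fx=3,fy=3)[:, :,::-1];b=w["frame"][:,100:460,::-1]
h=max(len(a),len(b));p=lambda i:cv2.copyMakeBorder(i,0,h-len(i),0,0,0)
im=np.hstack([p(a),p(b)]);cv2.imwrite("pics/v6.png",cv2.resize(im,None,fx=.94,fy=.94))
E
```

```text
[[ 5.00000e-02  9.89000e-01  1.36000e-01  5.00605e+02]
 [-3.39000e-01  1.45000e-01 -9.30000e-01 -1.59310e+02]
 [-9.40000e-01  0.00000e+00  3.42000e-01  1.18224e+02]
 [ 0.00000e+00  0.00000e+00  0.00000e+00  1.00000e+00]] [-0.21245699  0.28850675  1.79555337 -0.39942111  0.96922145 -0.14452394] [ 0.24549819 -0.27951847 -0.2520836 ] [0.19666311 0.06080001 0.00715049]
```

View pics/v6.png

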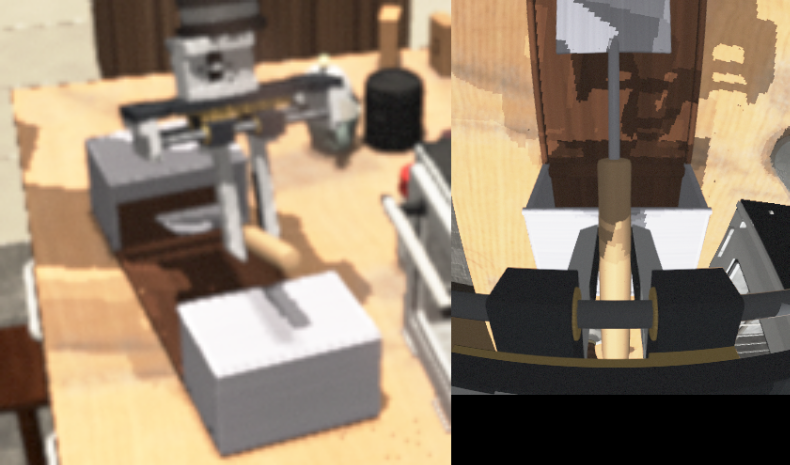

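>>> {"name": "servo_tool", "arguments": {"dp": [[0,0,12],[0,0,15],[0,0,15],[0,0,15],[0,0,12],[0,0,6]], "angular": [[0,0,0],[0,0,0],[0,0,0],[0,0,0],[0,0,0],[0,0,0]], "jaw": [1,1,1,1,1,1]}}

```text
clock: 8.85
eef_pos: [500.6, -158.6, 193.8]
eef_rot: [0.001, 1.221, -1.423]
wrist_force: [0.8, 0.4, -0.9]
finger_gap: 18.7
```

>>> {"name": "servo_tool", "arguments": {"dp": [[-0.7,5.3,-2.1],[-0.7,5.3,-2.1],[-0.7,5.3,-2.1],[-0.7,5.3,-2.1],[-0.7,5.3,-2.1],[-0.7,5.3,-2.1],[-0.7,5.3,-2.1],[-0.7,5.3,-2.1],[-0.7,5.3,-2.1],[-0.7,5.6,-2.1]], "angular": [[1.98,0.29,0],[1.98,0.29,0],[1.98,0.29,0],[1.98,0.29,0],[1.98,0.29,0],[1.98,0.29,0],[1.98,0.29,0],[1.98,0.29,0],[1.98,0.29,0],[1.98,0.29,0]], "jaw": [1,1,1,1,1,1,1,1,1,1]}}

```text
clock: 10.1
eef_pos: [493.4, -105.0, 171.8]
eef_rot: [-3.122, 1.569, 1.737]
wrist_force: [0.4, 0.5, -1.2]
finger_gap: 17.8
```

>>> {"name": "servo_tool", "arguments": {"dp": [[0,0,0],[0,0,0]], "angular": [[0,0,0],[0,0,0]], "jaw": [1,1]}}

```text
clock: 10.35
eef_pos: [493.5, -105.4, 172.0]
eef_rot: [-0.157, 1.57, -1.581]
wrist_force: [0.4, 0.1, -0.5]
finger_gap: 18.2
```

```bash
python3 - <<'E'
from h import *
T=tool();s=read_state();c=camera("side");w=camera("wrist");np.savez("w7.npz",K=w["K"],T=T@w["T_tool_cam"])
print(np.round(T,3),s["joints"],s["wrist_force"],s["moment"])
cv2.imwrite("pics/w7.png",w["frame"][:,:,::-1])
cv2.imwrite("pics/s7.png",cv2.resize(c["frame"][115:295,150:350],None,fx=4,fy=4,interpolation=2)[:,:,::-1][:600])
E
```

```text
[[-0.00000e+00  9.89000e-01  1.46000e-01  4.93501e+02]
 [-0.00000e+00  1.46000e-01 -9.89000e-01 -1.05378e+02]
 [-1.00000e+00 -0.00000e+00  0.00000e+00  1.71953e+02]
 [ 0.00000e+00  0.00000e+00  0.00000e+00  1.00000e+00]] [-2.82788638e-01  2.30261564e-01  1.68991616e+00 -3.48435602e-04
  1.22132346e+00 -4.29229794e-01] [ 0.4358182   0.13486381 -0.48706362] [-0.00060951 -0.0451625   0.02696537]
```

View pics/w7.png

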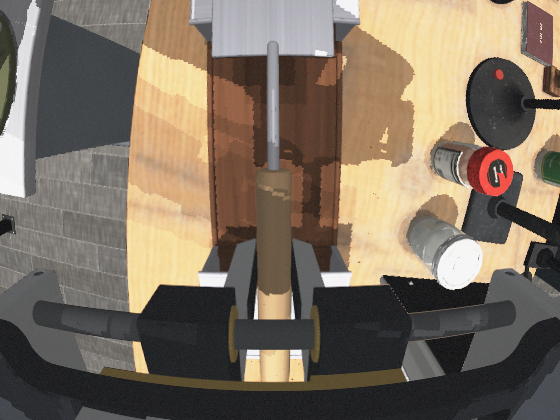

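View pics/s7.png

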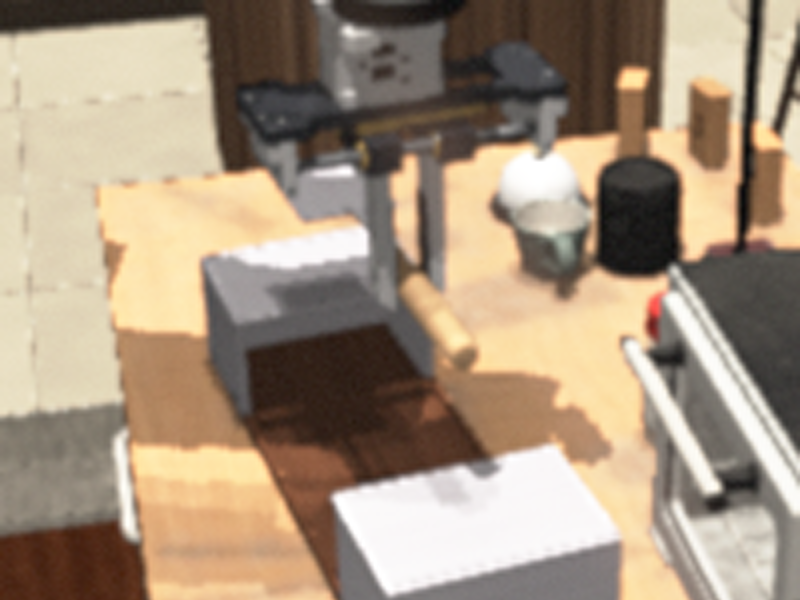

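```bash
python3 - <<'E'
from h import *
d=np.load("w7.npz");K,T=d["K"],d["T"];s=camera("side")
def loc(P): return np.round(R.from_euler("z",-np.radians(8.4)).apply(P-[486,-54.5,0]),1)
def z(uv,h):
    o,dd=wray(K,T,uv);return loc(o+dd*(h-o[2])/dd[2])
print("joint",z((273,171),193),"blade rear",z((214,55),179),z((333,56),179))
print("blade lip top corners",z((190,22),86),z((358,23),86),"rail inner",z((216,150),11),z((336,150),11),"near lip",z((205,272),86),z((350,272),86))
b=R.from_euler("z",np.radians(8.4)).apply([-0.5,-150,186])+[486,-54.5,0];print(proj(s,b))
E
```

```text
joint [ -1.1  -1.  193. ] blade rear [-32.3  60.1 179. ] [ 30.6  59.6 179. ]
blade lip top corners [-70.3 111.4  86. ] [ 69.1 110.6  86. ] rail inner [-61.7  -5.2  11. ] [65.1 -5.  11. ] near lip [ -63.9 -109.5   86. ] [  69.8 -109.6   86. ]
[[265.73393484 203.64972134]]
```

```bash
python3 -c "
from cell import *
print(read_state()['qd'],read_state()['clock']);print(sign_off())"
```

```text
[-0.00050987  0.00096008  0.00032438  0.00048802 -0.00112363 -0.00051706] 10.5
the job is handed in; nothing more can be done
None
```

The spatula is out of the caddy and held level and right way up over the middle of the opening. I handed the job in at about 10.5 s.

**How it went:** I gripped the handle at the balance point and lifted it 15 mm. I then slid it about 65 mm towards the blade pocket until the handle's end cleared its lip. With the handle end tilted up 20°, I drew the spatula out along its own axis, raised it, levelled it and centred it.

**Last checks:**
- **Position:** the spatula's middle is about 1 mm from the middle of the opening, and its length is in line with the caddy to within about half a degree.
- **Height:** the blade's underside is about 90 mm above the hoods.
- **Grip and stillness:** it has not slipped in the jaws, judged by the wrist pictures before and after, and the joint speeds were practically zero.
- **Forces:** the wrist force at the end of each move stayed under about 2 N, apart from about 5 N while the jaws closed. I read it only between moves, not during them.
- **Other things:** the jars and cup in the last views looked undisturbed. I did not look for the tamper again.

**Disagreement:** the early views put the caddy's lengthwise position anywhere from y = -50 to -61 mm. Close wrist pictures put it at about -54.5 mm, and the last picture agreed to within about 3 mm.

I viewed 10 pictures.

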